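# Scrub the measuring well and hold the bayonet brush locked

## Task

Take the brush with the flat wing handle from its stand and scrub the inside of the glass measuring well: down as far as its lugs allow and back up by at least 4 cm, twice. Then line its lugs up with the slots in the square collar, push it fully home against the spring, twist it clockwise (seen from above) about a quarter turn to its stop, and finish with the gripper still holding it there, pressed home and fully turned, because the springs throw it back when it is let go. Leave everything else on the bench where it stands.

Things in the scene. Friction and masses are not known exactly. Their poses are not given: they have to be found in the camera images.
- brush_grip (a point): bayonet brush (loose, upright, about 90 g): centre of its flat wing handle, 16 mm thick along x, 48 long along y, 46 high along z (z up). A disc of 56 mm dia lies 23 to 28 mm below this point; the bristle tip is 153 mm below. Half a turn about z gives the same shape. It must rise 135 mm to clear its stand
- brush_lugs (a point): bayonet brush: on its axis, level with the undersides of two steel lugs, 53 mm below the wing's centre and 100 mm above the tip. The lugs stick out along +y and -y (the wing's length) of a 26 mm hub: 6 mm wide, 6 high, 44 over both ends
- brush_tip (a point): bayonet brush: tip of its bristles (29 mm dia), on the axis, 153 mm below the wing's centre; axes as brush_grip
- well_mouth (a point): upright glass measuring well, fixed: centre of the top of its square aluminium collar (68 x 68 mm), 145 mm above the bench, z up. The 32 mm bore has two lug slots along +y and -y, 12 mm wide, reaching 26 mm from the axis, through a 6 mm top plate. Lugs not over the slots stop on the collar, brush tip 100 mm below this point. Glass floor 132 mm below
- press (a joint): how far the sprung seat inside the collar is pushed down: 0 up (10 mm below the collar top: lugs rest on it there, brush tip 110 mm below the top), 0.010 m at its stop (tip 120 mm below, wing centre 33 mm above the collar top, disc 5 mm clear of it). Spring: 4 N at the start, 10 N at the stop. Past 2 mm the lugs are free to turn
- turn (a joint): how far the seat is turned, clockwise seen from above: 0 as found (lined up with the slots), 1.35 rad at its stop. It turns with the pushed-in lugs; a spring of 0.01 to 0.07 N m turns it back. Play of the lugs: the brush turns about 0.13 rad from mid-slot before the seat follows, so about 1.48 rad in all to the stop
- brush: the whole bayonet brush: origin at its bristle tip, axes as brush_grip
- plain_brush: the other brush, to be left alone: same bristles, hub and disc, but a round ball knob (26 mm dia) on top, its crown 157 mm above its tip and 167 mm above the bench, and no lugs; stands in the other stand; origin at its bristle tip, z up to its knob
- beaker: bystander: clear glass beaker, 68 mm dia, 85 high; origin under its centre
- reagent_bottle: bystander: amber jar, 56 mm dia, 105 high; origin under its centre
- dish: bystander: shallow glass dish, 90 mm dia, 15 high; origin under its centre
- tare_weight: bystander: brass weight, 32 mm dia, 35 high; origin under its centre
- sample_jar: bystander: white jar, 48 mm dia, 60 high; origin under its centre
- stand_a: one of two like white tube stands, fixed to the bench: 62 mm outer dia, 84 mm foot, 135 high, open at the top (inner dia 49); a brush hangs in each by its disc; which brush is in which place varies; origin under its centre
- stand_b: one of two like white tube stands, fixed to the bench: 62 mm outer dia, 84 mm foot, 135 high, open at the top (inner dia 49); a brush hangs in each by its disc; which brush is in which place varies; origin under its centre
Not all that is in view belongs to the job. Leave any pink look-alike of the brush alone. Leave any green look-alike of the part that bears well_mouth alone.

How it is judged (in metres and radians):
On the way, in this order (a step that is already met when the one before it is completed fails the run):
1. the brush is down in the well (tip 85 mm or more below the collar's top) (z of brush_tip in the frame of well_mouth below -0.085 m and horizontal distance between brush_tip and well_mouth below 0.016 m), for 0.05 s.
2. the brush is drawn up inside the well (tip 5 to 66 mm below the collar's top) (z of brush_tip in the frame of well_mouth between -0.066 and -0.005 m and horizontal distance between brush_tip and well_mouth below 0.016 m), for 0.05 s.
3. down a second time (all of step 1), for 0.05 s.
4. up a second time (all of step 2), for 0.05 s.
5. pressed home and turned to the stop (value of joint press above 0.007 m and value of joint turn above 1.15 rad and z of brush_tip in the frame of well_mouth below -0.11 m and horizontal distance between brush_grip and well_mouth below 0.012 m and angle between brush_grip's own z axis and vertical below 0.15 rad and contact force between the fingers and brush above 3 N), for 0.2 s.
At the end, for the whole second after the job is handed in: Brush upright (0.15 rad), wing within 12 mm of the collar axis, tip over 110 mm below the collar top, seat pressed in more than 7 of 10 mm and turned more than 1.15 of 1.35 rad, fingers holding the brush with over 3 N, through the last second (all of step 5); the arm keeps its last pose, push and grip.
It fails at once if another thing on the bench is moved by more than 30 mm (distance of any of plain_brush, beaker, reagent_bottle, dish, tare_weight, sample_jar from where it was at the start of the episode above 0.03 m).
It also fails if it takes over 51 s, if anything falls off the work surface, if the arm or the gripper's body presses on something with over 40 N, if the wrist force passes 120 N, or if a joint passes its speed limit or range.

## Robot

A 6-joint arm with a two-finger parallel gripper is mounted at the origin on the work surface. World frame = base frame: x ahead of the robot, y to its left, z up, the work surface at z = 0. Lengths are in mm, angles in rad, forces in N, time in s.
With the tool pointing down it reaches from about 375 to 750 mm from the base axis. Payload 9 kg.
Tool frame: the origin (TCP) lies midway between the tips of the shut fingers; the grasp point (between the pads) lies 19 mm behind it; z points along the fingers, y is the line along which they close (so a half turn about z gives the same grasp; the last joint's range is limited). The gripper opens to 85 mm and grips with 20 to 120 N. Pads are 22 mm wide; open, the fingers measure 114 mm over their backs; the gripper's body (76 mm by 85 mm) begins 54 mm behind the grasp point. The pads swing forward as they close: fully open they stand 13 mm farther back than shut.
Start: joints at [-1.492, 0.104, 0.097, 1.564, 0, 1.353], TCP at [175.486, -573.795, 231.331] pointing down, gripper open.
Joint ranges: [-2.99, 2.99], [-0.84, 1.86], [-1.1, 1.16], [-1.84, 2.11], [-1.51, 1.56], [-3.14, 3.14]. Speed limits (rad/s): [2.22, 2.22, 2.57, 3.14, 3.14, 3.14].

## Interface

Orientations are given as [roll, pitch, yaw] about the fixed x, y, z axes, in that order (R = Rz(yaw) Ry(pitch) Rx(roll)).
In Python, from cell import bot gives the robot as it stands.
- The arm moves only by the shell command python3 -m creep 'ROWS' [FORCE]. ROWS is a JSON object of lists of equal length, an entry for each row: "grip": the opening in per cent of the stroke, from 0 (shut) to 100 (fully open); "delta_pos": the shift along the world's x, y, z in m, a list of three; "turn": the turn about the world's z in degrees. In form: {"grip": [grip, ...], "delta_pos": [[tx, ty, tz], ...], "turn": [turn, ...]}. A call has 1 to 20 rows; each row shifts and turns the commanded pose from where the row before left it; what a row does not reach is not made up. A row lasts 1/8 s, in which the tool goes at most 62.5 mm and 10.7 degrees, less where a joint would pass 70% of its speed; a pose out of reach is approached as far as the arm can. A call is refused whole if a number of a shift passes 0.0625 or a number of a turn 10.7, either way. A call with a gripper value outside its range is refused whole. The fingers move at their own pace and stop on an object; FORCE is the grip in N (left out, the last holds). Time passes only in rows, so rows that do not move let the fingers close. It gives the time, the measured TCP pose, the force, the opening and the grip force at its end, in the units of the state.
- bot.read_state(): the state, without advancing time (a new reading comes with each control period).
- bot.grab_frame(name): name is "scene" or "top" or "wrist"; returns a dict with "pixels" (400x640x3 uint8, red, green, blue), "z_map" (400x640 float32, mm along the optical axis (not along the pixel's ray), 0 where there is no reading), "mtx" (3x3 intrinsics, pixels), "distortion" ([k1, k2, p1, p2, k3] as OpenCV has them; the pictures are not rectified), "cam_to_world" (4x4, takes a point from camera to world coordinates). Camera axes: x right, y down, z forward; pixel columns grow to the right and rows downward; lengths in mm; the calibration is good to about 2 mm. A picture is of the moment at which its call begins.
- bot.sign_off(): hands the job in; it is judged then, once.
The state is a dict: "t": time; "joint_pos": joint angles; "joint_velocities": joint speeds; "tau": joint torques, N m; "ee_pos": TCP position; "ee_rot": TCP orientation; "wrist_force": force on the tool from outside, world axes, zero at the start; "torque": the same for the moment, N m; "finger_gap": finger opening in mm; "gripper_force": force on a finger pad.
Only numpy, scipy, OpenCV 4.12 (cv2) and the standard library are available. Lean on these libraries where they do the work, as an engineer would, in place of code of your own. Each camera call takes 0.05 s, during which the arm holds its last target. There are 200 camera calls.

## Working session

There is one attempt and no reset: what is moved stays moved. The work goes in short steps, Python scripts to look and compute and a shell command to move; the robot and the scene stay as the last step left them, time stands still between calls to the robot, and variables do not carry over. Pictures are saved under pics/ and viewed, at most 10 in all, crops included, and the job is handed in when it is done.

```bash
mkdir -p pics; ls; cat > h.py <<'E'
import numpy as np, cv2, pickle
from cell import bot
def grab(n,save=None):
    f=bot.grab_frame(n)
    if save: cv2.imwrite(f'pics/{save}.png',f['pixels'][:,:,::-1]); pickle.dump(f,open(f'{save}.pkl','wb'))
    return f
def load(s): return pickle.load(open(f'{s}.pkl','rb'))
def cloud(f):
    h,w=f['z_map'].shape
    u,v=np.meshgrid(np.arange(w),np.arange(h))
    p=cv2.undistortPoints(np.stack([u,v],-1).reshape(-1,1,2).astype(np.float32),f['mtx'],np.array(f['distortion'])).reshape(h,w,2)
    z=f['z_map'][...,None]
    P=np.concatenate([p*z,z],-1)@f['cam_to_world'][:3,:3].T+f['cam_to_world'][:3,3]
    P[f['z_map']==0]=np.nan
    return P
def ray(f,uv,h):
    p=cv2.undistortPoints(np.array(uv,np.float32).reshape(-1,1,2),f['mtx'],np.array(f['distortion'])).reshape(-1,2)
    T=f['cam_to_world']; d=np.c_[p,np.ones(len(p))]@T[:3,:3].T
    return T[:3,3]+d*((h-T[2,3])/d[:,2])[:,None]
E
python3 - <<'E'
from h import *
np.set_printoptions(suppress=True,precision=3)
for n in('scene','top'):
    f=grab(n,n+'0'); print(n,f['cam_to_world'],(f['z_map']>0).mean())
print(bot.read_state())
E
```

```text
pics
scene [[  -0.173    0.54    -0.824 1291.378]
 [   0.985    0.085   -0.151  148.416]
 [  -0.012   -0.837   -0.546  658.647]
 [   0.       0.       0.       1.   ]] 0.99597265625
top [[   0.018   -0.998    0.066  395.14 ]
 [  -1.      -0.019   -0.005   33.414]
 [   0.006   -0.066   -0.998 1312.718]
 [   0.       0.       0.       1.   ]] 0.99606640625
{'t': 0.1, 'joint_pos': array([-1.492,  0.105,  0.097,  1.564,  0.   ,  1.353]), 'joint_velocities': array([ 0.   , -0.001,  0.003,  0.   ,  0.001, -0.001]), 'tau': array([  0.004, -55.821,  50.472,   0.013,  -0.   ,   0.   ]), 'ee_pos': array([ 175.469, -573.441,  230.59 ]), 'ee_rot': array([-3.14 , -0.   ,  0.297]), 'wrist_force': array([-0.239, -0.36 , -0.488]), 'torque': array([ 0.022, -0.053, -0.007]), 'gripper_force': 0.0, 'finger_gap': 85.44340231538042}
```

View pics/scene0.png

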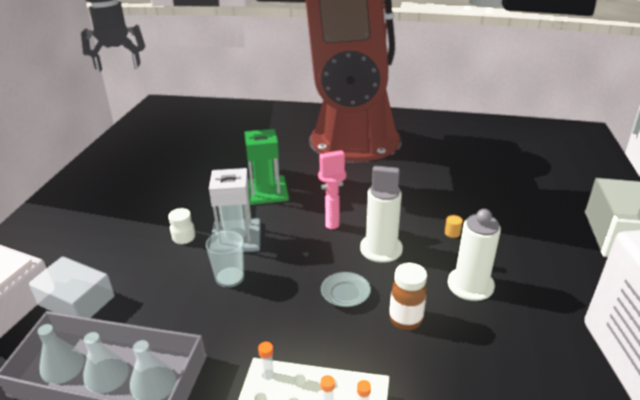

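View pics/top0.png

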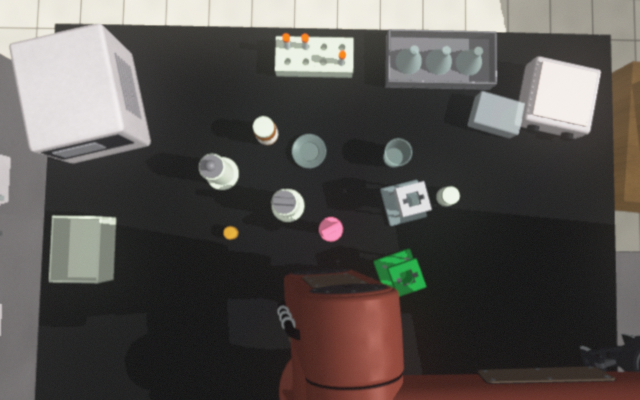

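The scene view shows the wing brush at about (385,180) in its stand, the knob brush at (484,215), the well's collar at (230,183) and the pink and green look-alikes. The top view has the wing at about (286,200) and the collar at (412,199).

```bash
python3 - <<'E'
from h import *
np.set_printoptions(suppress=True,precision=2)
f=load('top0');P=cloud(f)
def reg(P,u0,u1,v0,v1,zl,zh,nm):
    m=np.zeros(P.shape[:2],bool);m[v0:v1,u0:u1]=1
    m&=(P[...,2]>zl)&(P[...,2]<zh)
    q=P[m]; r=cv2.minAreaRect(q[:,:2].astype(np.float32)); print(nm,len(q),'med',np.median(q,0),'rect',r)
    return q
reg(P,265,310,180,225,175,200,'wing top')
reg(P,265,310,180,225,130,150,'disc top')
reg(P,380,435,175,225,138,155,'collar top')
# collar dark cross: colour at collar
g=f['pixels'][170:230,375:440].astype(int)
hsv=cv2.cvtColor(f['pixels'],cv2.COLOR_RGB2GRAY)
cv2.imwrite('pics/c.png',np.hstack([cv2.resize(f['pixels'][170:230,370:450,::-1],None,fx=5,fy=5,interpolation=2),cv2.resize(f['pixels'][170:230,250:330,::-1],None,fx=5,fy=5,interpolation=2)]))
P=cloud(load('scene0'))
reg(P,365,405,160,200,175,195,'wing s')
reg(P,205,255,165,200,140,152,'collar s')
E
```

```text
wing top 156 med [468.23 112.75 185.92] rect ((468.6934509277344, 113.87994384765625), (47.7802848815918, 15.943367958068848), 87.4464340209961)
disc top 363 med [460.13 111.53 139.38] rect ((468.62701416015625, 113.406494140625), (59.8828125, 59.92421340942383), 63.30532455444336)
collar top 649 med [ 481.01 -187.34  145.26] rect ((481.138671875, -187.4156951904297), (67.37639617919922, 68.59268951416016), 14.977852821350098)
wing s 225 med [476.62 111.19 183.32] rect ((471.9836120605469, 110.69567108154297), (47.72570037841797, 19.244585037231445), 88.78295135498047)
collar s 599 med [ 487.77 -188.55  143.8 ] rect ((483.0447998046875, -189.39187622070312), (72.74764251708984, 69.21247863769531), 15.529281616210938)
```

View pics/c.png

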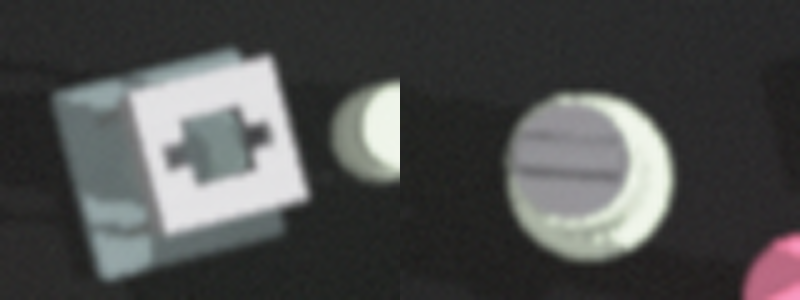

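The crops show the collar's slots running along image (175,155) to (260,133), so the well's yaw is +15°. The wing runs almost exactly along y, so its yaw is about -2.6°. Heights and sizes match the task: wing 48x16 mm at z 186, collar 68 mm at z 145. I'll move above the brush now.

```bash
python3 -m creep '{"grip":[100,100,100,100,100,100,100,100,100,100,100,100,100,100,100,100,100,100,100,100],"delta_pos":[[0.0375,0.029,0.005],[0.0375,0.029,0.005],[0.0375,0.029,0.005],[0.0375,0.029,0.005],[0.0375,0.029,0.005],[0.0375,0.029,0.005],[0.0057,0.0428,0.002],[0.0057,0.0428,0.002],[0.0057,0.0428,0.002],[0.0057,0.0428,0.002],[0.0057,0.0428,0.002],[0.0057,0.0428,0.002],[0.0057,0.0428,0.002],[0.0057,0.0428,0.002],[0.0057,0.0428,0.002],[0.0057,0.0428,0.002],[0.0057,0.0428,0.002],[0.0057,0.0428,0.002],[0,0,0],[0,0,0]],"turn":[0,0,0,0,0,0,7,7,7,7,7,7,7,7,7,7.4,0,0,0,0]}'
python3 - <<'E'
from h import *
np.set_printoptions(suppress=True,precision=3)
f=grab('wrist','w1');P=cloud(f);print(f['cam_to_world']);s=bot.read_state();print(s['ee_pos'],s['ee_rot'],s['joint_pos'])
m=(P[...,2]>178)&(P[...,2]<195)
q=P[m];print(len(q))
if len(q)>20: print(np.median(q,0),cv2.minAreaRect(q[:,:2].astype(np.float32)))
E
```

```text
t: 2.6
ee_pos: [468.7, 113.6, 285.0]
ee_rot: [-3.141, 0.0, 1.526]
wrist_force: [0.9, -0.1, -0.2]
finger_gap: 85.5
gripper_force: 0.0
[[  0.999  -0.042  -0.014 471.588]
 [ -0.044  -0.944  -0.328 196.865]
 [  0.      0.329  -0.944 427.946]
 [  0.      0.      0.      1.   ]]
[468.792 113.18  285.088] [-3.141  0.     1.525] [-0.035 -0.234 -0.129  1.676 -0.     1.582]
1150
[469.992 112.83  186.162] ((470.0112609863281, 110.98746490478516), (47.206512451171875, 15.647021293640137), 87.22859191894531)
```

View pics/w1.png

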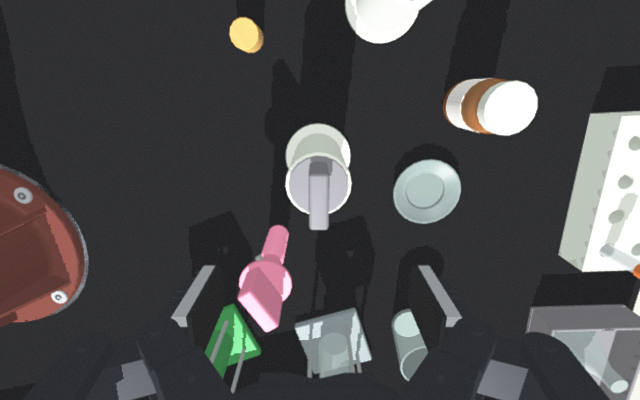

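The wrist view shows the wing at about (318,195), with the pink look-alike clear of the fingers at (265,290). The wrist measurement is (470, 111, 186) at 87.2°, which agrees with the other cameras. Next I descend, grip and lift.

```bash
python3 -m creep '{"grip":[100,100,100,100,100,10,10,10,10,10,10,10],"delta_pos":[[0.001,-0.001,-0.035],[0,-0.001,-0.035],[0,0,-0.035],[0,0,-0.031],[0,0,0],[0,0,0],[0,0,0],[0,0,0],[0,0,0],[0,0,0],[0,0,0],[0,0,0]],"turn":[0,0,0,0,0,0,0,0,0,0,0,0]}' 60
```

```text
t: 4.15
ee_pos: [470.3, 111.8, 150.0]
ee_rot: [3.14, 0.0, 1.526]
wrist_force: [-0.0, -0.4, 6.0]
finger_gap: 15.1
gripper_force: 59.1
```

```bash
python3 -m creep '{"grip":[10,10,10,10,10,10,10,10,10,10,10,10,10,10,10,10,10],"delta_pos":[[0,0,0.02],[0,0,0.03],[0,0,0.03],[0,0,0.03],[0,0,0.03],[0,0,0.027],[0.001,-0.02,0],[0.001,-0.035,0],[0.001,-0.035,0],[0.001,-0.035,0],[0.001,-0.035,0],[0.001,-0.035,0],[0.001,-0.035,0],[0.001,-0.035,0],[0.003,-0.035,0],[0,0,0],[0,0,0]],"turn":[0,0,0,0,0,0,2,2,2,2,2,2,2,2,1.8,0,0]}'
python3 - <<'E'
from h import *
np.set_printoptions(suppress=True,precision=3)
s=bot.read_state();print(s['ee_pos'],s['ee_rot'],s['joint_pos'])
grab('wrist','w2');grab('top','t2');grab('scene','s2')
a=cv2.imread('pics/w2.png');b=cv2.imread('pics/s2.png')[60:320,120:420]
cv2.imwrite('pics/ws.png',np.hstack([cv2.resize(a,(480,300)),cv2.resize(b,(320,277))[:277] if 0 else cv2.resize(b,(300,300))]))
E
```

```text
t: 6.28
ee_pos: [480.8, -187.8, 316.9]
ee_rot: [3.141, -0.0, 1.836]
wrist_force: [0.8, 0.1, -0.5]
finger_gap: 15.0
gripper_force: 58.6
[ 480.776 -187.812  316.891] [ 3.141 -0.     1.836] [-0.626 -0.112  0.038  1.721  0.     0.68 ]
```

View pics/ws.png

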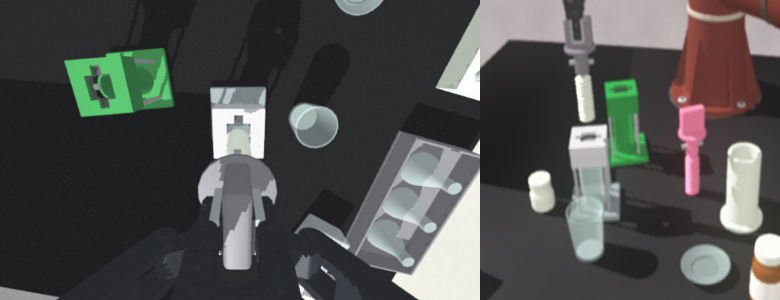

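The composite shows the brush held upright over the collar. In the wrist view the collar is at about (237,125) and the disc at (237,185), and the scene view shows the tip above the collar. Next I'll measure the brush-to-collar offset in the wrist camera and cross-check it with the scene camera.

```bash
python3 - <<'E'
from h import *
np.set_printoptions(suppress=True,precision=2)
c,sn=np.cos(np.radians(15.2)),np.sin(np.radians(15.2))
R=np.array([[c,sn],[-sn,c]])  # world->well axes
T=np.array([480.8,-187.8])
def loc(q): return (q[:,:2]-T)@R.T
def st(P,zl,zh,nm,r=60):
    m=(P[...,2]>zl)&(P[...,2]<zh)&(np.hypot(P[...,0]-T[0],P[...,1]-T[1])<r)
    q=P[m]; 
    if len(q)<10: print(nm,len(q));return
    l=loc(q);print(nm,len(q),'z',np.median(q[:,2]),'local x',np.percentile(l[:,0],[1,50,99]),'y',np.percentile(l[:,1],[1,50,99]),cv2.minAreaRect(q[:,:2].astype(np.float32)))
for n in('w2','s2'):
    P=cloud(load(n));print(n)
    st(P,140,150,'collar');st(P,300,310,'disc',45)
    for z in(180,200,220,240): st(P,z,z+15,'bristle%d'%z,40)
    st(P,255,272,'hub/lug',40)
    st(P,346,360,'wingtop',40)
E
```

```text
w2
collar 2808 z 145.47763201636107 local x [-32.51   5.64  34.63] y [-36.37   7.73  30.36] ((482.6457824707031, -191.11346435546875), (68.12286376953125, 68.65773010253906), 15.26446533203125)
disc 3096 z 307.2739210854029 local x [-27.69  -0.75  25.57] y [-6.86 11.35 26.34] ((477.5954284667969, -179.80238342285156), (55.68059158325195, 36.96232604980469), 14.605202674865723)
bristle180 137 z 188.9852035328928 local x [-14.29  -1.16  12.91] y [ 1.3  10.4  12.56] ((479.0841064453125, -181.39581298828125), (28.152376174926758, 12.396490097045898), 10.466038703918457)
bristle200 173 z 212.24449538253705 local x [-14.4   -1.17  12.88] y [ 1.06 10.42 12.79] ((479.1104736328125, -181.58282470703125), (28.555187225341797, 13.073873519897461), 10.15421199798584)
bristle220 209 z 228.2549580848596 local x [-14.37  -0.42  12.7 ] y [ 1.57 10.31 13.04] ((478.9375915527344, -181.37109375), (28.420150756835938, 13.062871932983398), 10.893468856811523)
bristle240 252 z 249.04606529655456 local x [-13.18  -1.2   11.57] y [ 3.69 10.06 12.86] ((477.7455749511719, -180.08372497558594), (26.02891349792
[... 1072 characters left out ...]
6] y [-13.06   2.49  14.02] ((486.85247802734375, -184.7312774658203), (20.531551361083984, 27.76519203186035), 22.047435760498047)
bristle240 135 z 250.93226687608677 local x [-6.69  7.98 14.65] y [-13.67   1.9   13.66] ((484.64215087890625, -186.18011474609375), (24.086977005004883, 28.363670349121094), 21.320741653442383)
hub/lug 87 z 265.98760891871433 local x [-2.85  9.48 13.61] y [-12.14   0.97  12.88] ((486.3399658203125, -186.5236053466797), (17.19841766357422, 25.666160583496094), 9.897591590881348)
wingtop 150 z 350.8768035704298 local x [-10.39   9.04  23.96] y [-22.66   3.3   23.49] ((483.8873596191406, -184.5929718017578), (39.6681022644043, 41.51456832885742), 57.8297233581543)
```

Both cameras put the collar about (+2,-2) mm from the brush, and the brush shows no tilt. I'll correct for that and start the entry gently.

```bash
python3 -m creep '{"grip":[10,10,10,10,10,10,10],"delta_pos":[[0.002,-0.002,-0.01],[0,0,-0.012],[0,0,-0.008],[0,0,-0.006],[0,0,-0.006],[0,0,-0.006],[0,0,0]],"turn":[0,0,0,0,0,0,0]}'
python3 - <<'E'
from h import *
np.set_printoptions(suppress=True,precision=2)
s=bot.read_state();print(s['ee_pos'],s['wrist_force'],s['torque'])
E
```

```text
t: 7.3
ee_pos: [482.7, -190.1, 267.9]
ee_rot: [-3.141, -0.0, 1.836]
wrist_force: [0.7, 0.5, -1.4]
finger_gap: 15.3
gripper_force: 58.6
[ 482.73 -190.11  267.88] [ 0.68  0.54 -1.37] [-0.06  0.   -0.05]
```

```bash
python3 -m creep '{"grip":[10,10,10,10,10,10,10,10,10],"delta_pos":[[0,0,-0.01],[0,0,-0.015],[0,0,-0.015],[0,0,-0.015],[0,0,-0.012],[0,0,-0.007],[0,0,-0.004],[0,0,0],[0,0,0]],"turn":[0,0,0,0,0,0,0,0,0]}'
python3 - <<'E'
from h import *
np.set_printoptions(suppress=True,precision=2)
grab('scene','s3')
a=cv2.imread('pics/s3.png')[100:260,170:290]
cv2.imwrite('pics/s3c.png',cv2.resize(a,None,fx=3.7,fy=3.7,interpolation=2))
E
```

```text
t: 8.43
ee_pos: [483.1, -190.4, 190.8]
ee_rot: [3.141, 0.001, 1.836]
wrist_force: [-0.4, -0.7, -1.3]
finger_gap: 15.1
gripper_force: 58.6
```

View pics/s3c.png

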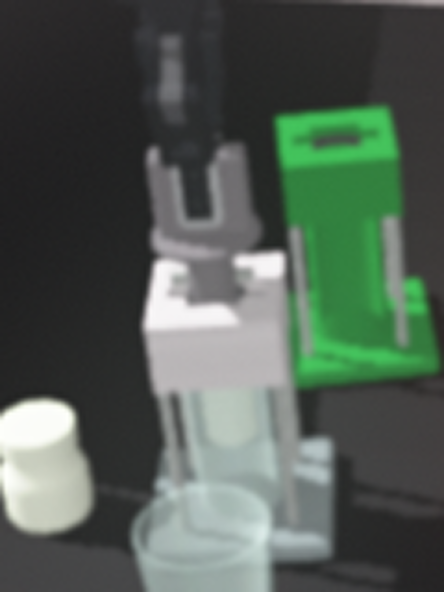

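The picture shows the brush down the bore at about (215,280) in the crop, with the lugs just above the collar and lined up with the slots. The bristles are visible in the glass. Now the strokes: up, down, up.

```bash
python3 -m creep '{"grip":[10,10,10,10,10,10,10,10,10,10,10,10,10,10,10,10,10,10,10],"delta_pos":[[0,0,-0.004],[0,0,0],[0,0,0.015],[0,0,0.02],[0,0,0.015],[0,0,0],[0,0,0],[0,0,-0.015],[0,0,-0.02],[0,0,-0.015],[0,0,0],[0,0,0],[0,0,0.015],[0,0,0.02],[0,0,0.015],[0,0,0],[0,0,0],[0,0,0],[0,0,0]],"turn":[0,0,0,0,0,0,0,0,0,0,0,0,0,0,0,0,0,0,0]}'
```

```text
t: 10.85
ee_pos: [482.7, -190.0, 235.7]
ee_rot: [-3.141, -0.001, 1.836]
wrist_force: [-0.2, -0.2, -1.1]
finger_gap: 15.0
gripper_force: 58.6
```

```bash
python3 -m creep '{"grip":[10,10,10,10,10,10,10,10,10,10],"delta_pos":[[0,0,-0.015],[0,0,-0.02],[0,0,-0.013],[0,0,-0.003],[0,0,-0.002],[0,0,-0.002],[0,0,-0.002],[0,0,-0.002],[0,0,0],[0,0,0]],"turn":[0,0,0,0,0,0,0,0,0,0]}' 90
```

```text
t: 12.1
ee_pos: [482.9, -190.2, 177.4]
ee_rot: [3.141, 0.0, 1.836]
wrist_force: [0.1, 0.1, -1.5]
finger_gap: 15.0
gripper_force: 89.2
```

```bash
python3 -m creep '{"grip":[10,10,10,10,10,10,10,10],"delta_pos":[[0,0,-0.002],[0,0,-0.002],[0,0,-0.002],[0,0,-0.002],[0,0,-0.002],[0,0,-0.001],[0,0,0],[0,0,0]],"turn":[0,0,0,0,0,0,0,0]}'
```

```text
t: 13.1
ee_pos: [483.1, -190.3, 166.9]
ee_rot: [3.141, 0.001, 1.836]
wrist_force: [-0.7, 1.0, 6.3]
finger_gap: 14.6
gripper_force: 90.6
```

```bash
python3 -m creep '{"grip":[10,10,10,10],"delta_pos":[[0,0,-0.001],[0,0,-0.001],[0,0,0],[0,0,0]],"turn":[0,0,0,0]}'
```

```text
t: 13.6
ee_pos: [483.1, -190.4, 165.0]
ee_rot: [3.141, 0.001, 1.836]
wrist_force: [-0.9, 1.2, 7.7]
finger_gap: 15.1
gripper_force: 91.0
```

```bash
python3 -m creep '{"grip":[10,10,10,10,10,10,10,10,10,10,10,10],"delta_pos":[[0,0,-0.0015],[0,0,0],[0,0,0],[0,0,0],[0,0,0],[0,0,0],[0,0,0],[0,0,0],[0,0,0],[0,0,0],[0,0,0],[0,0,0]],"turn":[0,0,-8,-8,-8,-8,-8,-8,-8,-8,0,0]}'
python3 -c "
from h import *
s=bot.read_state();print(s['ee_pos'],s['wrist_force'],s['torque'],s['joint_pos'])"
```

```text
t: 15.1
ee_pos: [482.9, -190.2, 164.8]
ee_rot: [3.14, 0.0, 0.719]
wrist_force: [-7.3, 3.4, 18.0]
finger_gap: 14.9
gripper_force: 92.4
[ 482.85453909 -190.1888417   164.75995586] [-7.32390826  3.42401573 18.01686175] [0.94717056 1.66330383 0.04093277] [-6.27412456e-01 -1.48489289e-01 -2.72480306e-01  1.44560891e+00
 -3.51197603e-04  1.79479982e+00]
```

```bash
python3 -m creep '{"grip":[10,10,10,10,10,10],"delta_pos":[[0,0,0],[0,0,0],[0,0,0],[0,0,0],[0,0,0],[0,0,0]],"turn":[-6,-6,-5,-4,0,0]}'
python3 - <<'E'
from h import *
np.set_printoptions(suppress=True,precision=3)
s=bot.read_state();print(s['ee_pos'],s['wrist_force'],s['torque'],s['ee_rot'])
grab('scene','s4');grab('wrist','w4')
P=cloud(load('w4'));m=(P[...,2]>193)&(P[...,2]<208)&(np.hypot(P[...,0]-483,P[...,1]+190)<45);q=P[m];print(len(q),np.median(q,0) if len(q) else 0)
a=cv2.imread('pics/s4.png')[100:240,170:290];b=cv2.imread('pics/w4.png')
cv2.imwrite('pics/s4c.png',np.hstack([cv2.resize(a,(300,350),interpolation=2),cv2.resize(b,(500,350))]))
E
```

```text
t: 15.85
ee_pos: [483.3, -190.3, 164.8]
ee_rot: [3.14, -0.001, 0.353]
wrist_force: [-3.4, 3.9, 16.0]
finger_gap: 14.8
gripper_force: 92.2
[ 483.346 -190.264  164.758] [-3.389  3.866 15.975] [0.854 0.964 0.304] [ 3.14  -0.001  0.353]
5748 [ 488.382 -190.245  200.893]
```

View pics/s4c.png

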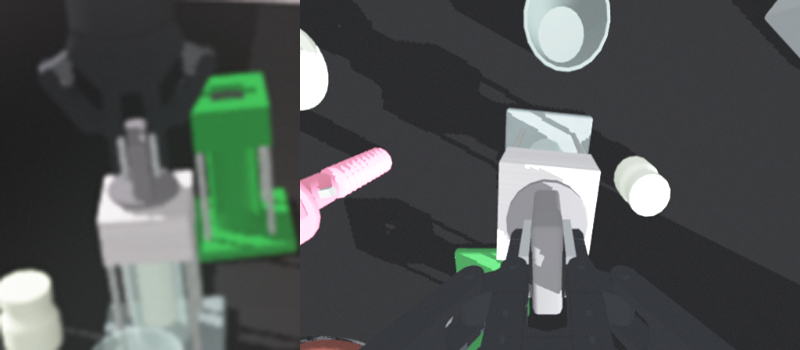

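The picture shows the disc just above the collar at about (545,215), with the wing turned a quarter turn and aligned with the fingers. The wing top is at z 201, which matches fully home, and the stop torque is about 0.3 N m. I'll hold briefly and hand in.

```bash
python3 -m creep '{"grip":[10,10,10,10],"delta_pos":[[0,0,0],[0,0,0],[0,0,0],[0,0,0]],"turn":[-1,0,0,0]}' && python3 -c "
from cell import bot
print(bot.read_state()['torque']);print(bot.sign_off())"
```

```text
t: 16.45
ee_pos: [483.3, -190.2, 164.8]
ee_rot: [3.14, -0.001, 0.336]
wrist_force: [-3.2, 4.8, 16.3]
finger_gap: 14.5
gripper_force: 92.3
[0.89581789 1.0242356  0.37249535]
the job is handed in; nothing more can be done
None
```

I scrubbed the well twice, then pressed the winged brush home and turned it clockwise to its stop; the gripper still held it there at hand-in (16.5 s; no verdict was returned).

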